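Stack the washed trays staggered to air

ROBOT

A 6-joint arm with a two-finger parallel gripper is mounted at the origin on a cart in front of the work surface, level with it; the furniture and walls round the work are solid. World frame = base frame: x ahead of the robot, y to its left, z up, the work surface at z = 0. Lengths are in m, angles in degrees, forces in N, time in s.
With the tool pointing down it reaches from about 0.25 to 0.725 m from the base axis. Payload 9.7 kg.
Tool frame: the origin (TCP) lies midway between the tips of the shut fingers; the grasp point (between the pads) lies bot.grasp_offset behind it (bot.grasp_offset is the distance from the TCP to the grasp point, in m); z points along the fingers, y is the direction in which the jaws open and shut (so a half turn about z gives the same grasp; the last joint's range is limited). The gripper opens to 85 mm and grips with 20 to 120 N. Pads are 22 mm wide; open, the fingers measure 114 mm over their backs; the gripper's body (76 mm by 85 mm) begins 54 mm behind the grasp point. The pads swing forward as they close: fully open they stand 13 mm farther back than shut.
Start: joints at [-75.745, 4.979, 10.078, 95.1, 0, 90], TCP at [0.135, -0.533, 0.231] pointing down, gripper open.
Joint ranges: [-179.16, 179.16], [-48.56, 103.87], [-65.8, 70.77], [-126.05, 130.52], [-82.76, 87.17], [-180, 180]. Speed limits (degrees/s): [127.2, 127.2, 147.25, 180, 180, 180].

INTERFACE

Orientations are given as [roll, pitch, yaw] about the fixed x, y, z axes, in that order (R = Rz(yaw) Ry(pitch) Rx(roll)).
In Python, from cell import monitor, imaging, ticket, bot gives the robot as it stands.
- The arm moves only by the shell command python3 -m crank 'ROWS' [FORCE]. ROWS is JSON, a list of rows, each an object with "claw": the finger opening in m, from 0 to 0.0854; "translation": the shift along the tool's x, y, z in m, a list of three; "yaw": the turn about the tool's z in rad. A call has 1 to 20 rows; each row is the pose to reach, as a shift and turn from the pose measured when the call began, along the tool's axes at that moment; what a row does not reach only later rows make up. A row lasts 1/12 s, in which the tool goes at most 41.7 mm and 7.16 degrees, less where a joint would pass 70% of its speed; a pose out of reach is approached as far as the arm can. A call with a gripper value outside its range is refused whole. The fingers move at their own pace and stop on an object; FORCE is the grip in N (left out, the last holds). Time passes only in rows, so rows that repeat a pose let the fingers close. It gives the time, the measured TCP pose, the force and the opening at its end, in the units of the state.
- monitor.state(): the state, without advancing time (a new reading comes with each control period).
- imaging.grab_frame(name): name is "scene" or "side" or "wrist"; returns the picture (420x560x3 uint8, blue, green, red); there is no depth.
- imaging.get_calibration(name): a dict with "vertical_fov" (degrees; the focal length in pixels is half the picture's height over the tangent of half this angle, whatever the lens; pixels are square), "cx", "cy" (the principal point, pixels), "extrinsics" (4x4, takes a point from camera to world coordinates). Camera axes: x right, y up, looking along -z (the intrinsics and any distortion apply to the point x, -y, -z); pixel columns grow to the right and rows downward; lengths in m; the calibration is good to about 2 mm. A picture is of the moment at which its call begins: read the wrist's pose just before it. get_calibration takes no time and is no camera call; for the wrist camera it gives the pose at the moment of the call.
- ticket.sign_off(): hands the job in, once; it reports no verdict.
The state is a dict: "clock": time; "joint_positions": joint angles; "dq": joint speeds; "joint_efforts": joint torques, N m; "eef_pos": TCP position; "orientation": TCP orientation; "force": force on the tool from outside, world axes, zero at the start; "torque": the same for the moment, N m; "opening": finger opening in m.
Only numpy, scipy, OpenCV 4.12 (cv2) and the standard library are available. Lean on these libraries where they do the work, as an engineer would, in place of code of your own. Each camera call takes 0.05 s, during which the arm holds its last target.

TASK

Stack the washed trays staggered so that they air: set the blue tray lengthwise on the rim of the grey tray that stands on the red mat, about 3 cm off towards the end away from the grey tray's finger tab, then set the yellow tray on the blue one, shifted back by the same amount so that it is straight above the grey tray. Each foot must drop between the walls of the tray below so that each tray sits level on the rim; blue and yellow may be either way round. Set them down rather than drop them, leave the grey tray where it stands and do not disturb the mug, apple or tin.

Things in the scene. Friction and masses are not known exactly. Their poses are not given: they have to be found in the camera images.
- grey_tray: Grey open tray, loose (0.28 kg) on the red mat, bottom of the stack; its tab may point right, ahead or left. All three trays are alike (sizes in mm): 150 long (x) x 62 wide x 50 high, origin at the centre of the underside, z up; level rim at z = 50, walls 5 thick, finger tab sticking out 15 at the +x end just below the rim, hand hole in the -x end wall.
- grey_tray_tab (a point): Middle of the grey tray's finger tab, 83 mm from its centre along +x, 46 mm above its underside.
- blue_tray: Blue tray, loose (about 0.16 kg) on the counter left or right of the mat; same shape, origin and axes as the grey one. Under each tray's body (which begins at z = 6 mm) is a centred foot 72 x 46 x 6 mm; the inside is 140 x 52 mm. So a tray seated on another is 44 mm higher, its body on the rim, its foot free to lie 34 mm either way lengthwise, 3 mm sideways.
- yellow_tray: Yellow tray, loose (about 0.16 kg) on the counter on the other side of the mat; same shape, origin, axes, rim and foot as the grey and blue ones. The trays can be gripped from above across their plain long outer walls (62 mm over both), best in the upper part so that the fingers stay clear of the tray below.
- trivet: Red flat silicone mat, 180 x 180 x 5 mm, fixed on the counter under the grey tray. Origin at the centre of its underside.
- mug: Two-tone green and white mug, 86 x 121 x 99 mm, a loose bystander at the far left; origin at the centre of its underside.
- apple: Red apple, 72 mm, a loose bystander at the near left; origin at the centre of its underside.
- tin: Low round tin, 86 mm across, 40 mm high, a loose bystander at the right; origin at the centre of its underside.

How it is judged:
By the outcome, as a careful person would: the job done as asked, in the order asked, and still so for the second after the job is handed in, with the robot touching nothing.
It also fails if it takes over 64 s, if anything falls off the work surface, if the arm or the gripper's body presses on something with over 40 N, if the wrist force passes 120 N, or if a joint passes its speed limit or range.

## Working session

There is one attempt and no reset: what is moved stays moved. The work goes in short steps, Python scripts to look and compute and a shell command to move; the robot and the scene stay as the last step left them, time stands still between calls to the robot, and variables do not carry over. Pictures are saved under pics/ and viewed, and the job is handed in when it is done.

```bash
ls; mkdir -p pics; python3 - <<'E'
from cell import monitor, imaging, ticket, bot
import cv2
s=monitor.state();print(s);print(bot.grasp_offset)
for n in ["scene","side","wrist"]:
    print(n,imaging.get_calibration(n))
    cv2.imwrite(f"pics/{n}0.png",imaging.grab_frame(n))
E
```

```text
pics
{'clock': 0.0, 'joint_positions': array([-7.57469336e+01,  5.01101797e+00,  1.00346547e+01,  9.50981240e+01,
       -2.54186025e-03,  8.99994070e+01]), 'dq': array([ 0.01865577, -0.06128196,  0.03367201,  0.04576795, -0.05559262,
       -0.04939109]), 'joint_efforts': array([-2.22994968e-03, -5.20389998e+01,  4.64802969e+01,  1.63462147e-02,
       -1.50396418e-04,  1.07417614e-05]), 'eef_pos': array([ 0.13534702, -0.53286201,  0.23058564]), 'orientation': array([-1.79925513e+02,  2.54108718e-03,  1.42536627e+01]), 'force': array([ 0.589684  ,  0.72708813, -0.52828612]), 'torque': array([ 0.02176072, -0.0017845 , -0.08927179]), 'opening': 0.0853542742640597}
0.0187
scene {'vertical_fov': 48.03018851901996, 'cx': 274.8986854639649, 'cy': 214.15118518446866, 'extrinsics': array([[-0.42950556,  0.50912957, -0.74586329, -0.68885698],
       [-0.90305672, -0.24550841,  0.35244031,  0.59450334],
       [-0.00367793,  0.82493193,  0.56522011,  0.99950564],
       [ 0.        ,  0.        ,  0.        ,  1.        ]])}
side {'vertical_fov': 51.564343322711885, 'cx': 286.03352733304905, 'cy': 215.16924807961703, 'extrinsics': array([[-0.99967882, -0.00436644, -0.02496393,  0.47143648],
       [-0.02049211, -0.44029815,  0.89761774,  1.33310408],
       [-0.01491096,  0.89784101,  0.44006725,  0.70131427],
       [ 0.        ,  0.        ,  0.        ,  1.        ]])}
wrist {'vertical_fov': 71.92079404166284, 'cx': 277.36408092464933, 'cy': 209.6613662446324, 'extrinsics': array([[ 0.24468402,  0.92787575,  0.28138287,  0.20806789],
       [-0.96960152,  0.23463831,  0.06941005, -0.51422412],
       [-0.0016193 , -0.28981279,  0.95708198,  0.37513793],
       [ 0.        ,  0.        ,  0.        ,  1.        ]])}
```

View pics/scene0.png

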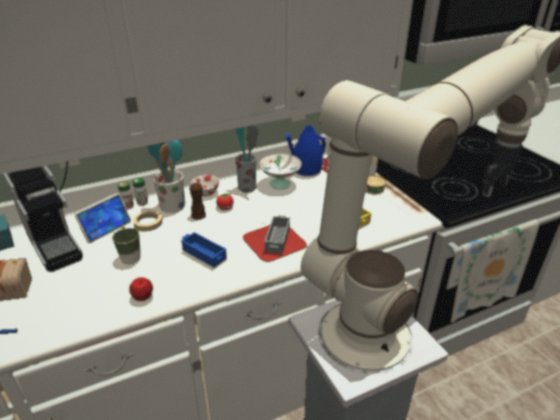

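View pics/side0.png

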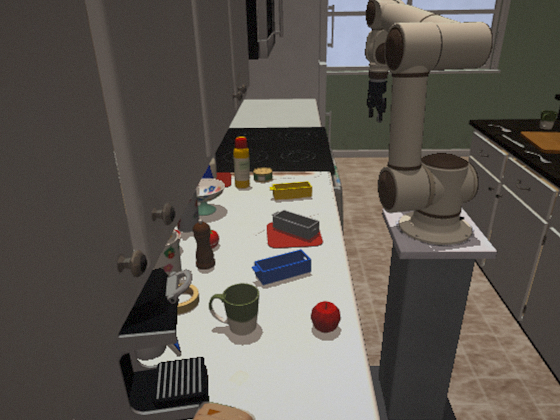

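View pics/wrist0.png

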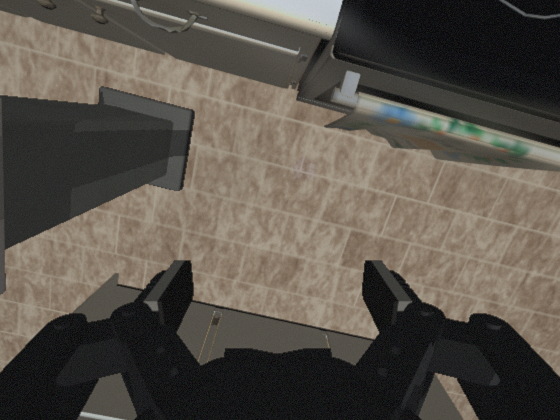

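The scene view shows blue at about (204,249), grey on the mat at (277,235) and yellow partly hidden at (362,217). The side view shows blue at (283,266), grey at (296,224) and yellow at (292,190). Next I'll crop and measure.

```bash
cat > h.py <<'E'
from cell import monitor, imaging, ticket, bot
import numpy as np, cv2
def ray(c,u,v):
    f=210/np.tan(np.radians(c['vertical_fov']/2)); 
    d=np.array([(u-c['cx'])/f,-(v-c['cy'])/f,-1]); E=c['extrinsics']
    return E[:3,3],E[:3,:3]@d
def atz(c,u,v,z):
    o,d=ray(c,u,v); t=(z-o[2])/d[2]; return o+t*d
def proj(c,P):
    E=c['extrinsics']; f=210/np.tan(np.radians(c['vertical_fov']/2))
    p=E[:3,:3].T@(np.asarray(P)-E[:3,3]); return np.array([c['cx']+f*p[0]/-p[2], c['cy']-f*p[1]/-p[2]])
def grab(name,fn,crop=None,k=1):
    c=imaging.get_calibration(name); im=imaging.grab_frame(name)
    cv2.imwrite(fn,im); return c,im
def crop(src,fn,x0,y0,x1,y1,k):
    im=cv2.imread(src)[y0:y1,x0:x1]; cv2.imwrite(fn,cv2.resize(im,None,fx=k,fy=k,interpolation=cv2.INTER_CUBIC))
E
python3 - <<'E'
from h import *
crop('pics/side0.png','pics/side0c.png',240,170,340,290,5)
c=imaging.get_calibration('side')
for n,u,v,z in [('blue',283,262,.05),('grey',296,219,.055),('yellow',292,187,.05)]: print(n,atz(c,u,v,z).round(3))
c=imaging.get_calibration('scene')
for n,u,v,z in [('blue',204,247,.05),('grey',277,232,.055),('yellow',362,216,.05)]: print(n,atz(c,u,v,z).round(3))
E
```

```text
blue [0.511 0.301 0.05 ]
grey [0.474 0.044 0.055]
yellow [ 0.49  -0.246  0.05 ]
blue [0.494 0.29  0.05 ]
grey [0.459 0.045 0.055]
yellow [ 0.42 -0.27  0.05]
```

View pics/side0c.png

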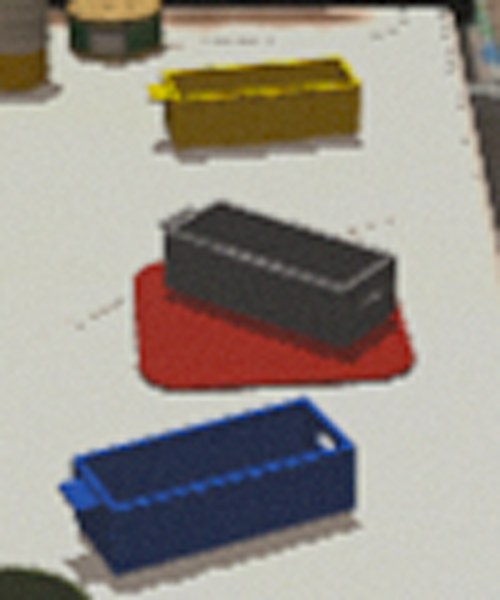

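```bash
cat >> h.py <<'E'
from scipy.spatial.transform import Rotation as Ro
def delta(p,yaw=None):
    s=monitor.state(); R=Ro.from_euler('xyz',s['orientation'],degrees=True)
    d=R.inv().apply(np.asarray(p)-s['eef_pos'])
    a=None if yaw is None else -np.radians((yaw-s['orientation'][2]+180)%360-180)
    print('shift',d.round(4),'yaw',a,'| now',s['eef_pos'].round(4),s['orientation'].round(2),'t',s['clock'])
E
python3 -c "
from h import *
delta([.41,-.10,.30],0)"
```

```text
shift [ 0.3727 -0.352  -0.0689] yaw 0.2488255988500315 | now [ 0.1354 -0.5329  0.2307] [-179.94    0.     14.26] t 0.15
```

```bash
R='{"claw":0.085,"translation":[0.373,-0.352,-0.069],"yaw":0.249}'; python3 -m crank '[{"claw":0.085,"translation":[0.373,-0.352,-0.069],"yaw":0.249},{"claw":0.085,"translation":[0.373,-0.352,-0.069],"yaw":0.249},{"claw":0.085,"translation":[0.373,-0.352,-0.069],"yaw":0.249},{"claw":0.085,"translation":[0.373,-0.352,-0.069],"yaw":0.249},{"claw":0.085,"translation":[0.373,-0.352,-0.069],"yaw":0.249},{"claw":0.085,"translation":[0.373,-0.352,-0.069],"yaw":0.249},{"claw":0.085,"translation":[0.373,-0.352,-0.069],"yaw":0.249},{"claw":0.085,"translation":[0.373,-0.352,-0.069],"yaw":0.249},{"claw":0.085,"translation":[0.373,-0.352,-0.069],"yaw":0.249},{"claw":0.085,"translation":[0.373,-0.352,-0.069],"yaw":0.249},{"claw":0.085,"translation":[0.373,-0.352,-0.069],"yaw":0.249},{"claw":0.085,"translation":[0.373,-0.352,-0.069],"yaw":0.249},{"claw":0.085,"translation":[0.373,-0.352,-0.069],"yaw":0.249},{"claw":0.085,"translation":[0.373,-0.352,-0.069],"yaw":0.249},{"claw":0.085,"translation":[0.373,-0.352,-0.069],"yaw":0.249},{"claw":0.085,"translation":[0.373,-0.352,-0.069],"yaw":0.249},{"claw":0.085,"translation":[0.373,-0.352,-0.069],"yaw":0.249}]'
python3 - <<'E'
from h import *
import json
c,im=grab('wrist','pics/w1.png'); np.save('w1E.npy',c['extrinsics']); delta([.43,.24,.3])
E
```

```text
clock: 1.57
eef_pos: [0.4098, -0.1007, 0.3]
orientation: [-179.9, 0.0, -0.1]
force: [-0.3, -0.4, 0.0]
opening: 0.0853
shift [ 1.960e-02 -3.409e-01  3.000e-04] yaw None | now [ 0.4098 -0.1008  0.3   ] [-1.7995e+02  2.0000e-02 -1.1000e-01] t 1.6167
```

View pics/w1.png

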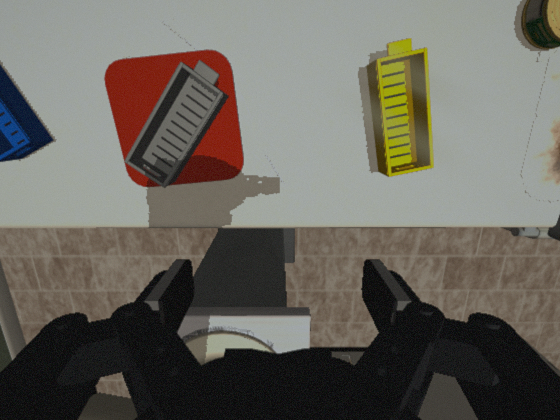

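The wrist view shows the grey tray at about (177,123) with its tab at (207,72), yellow at (405,112) with its tab at (400,47), and blue at the left edge. I'll move over blue next and crop these.

```bash
python3 -m crank '[{"claw":0.085,"translation":[0.02,-0.341,0],"yaw":0},{"claw":0.085,"translation":[0.02,-0.341,0],"yaw":0},{"claw":0.085,"translation":[0.02,-0.341,0],"yaw":0},{"claw":0.085,"translation":[0.02,-0.341,0],"yaw":0},{"claw":0.085,"translation":[0.02,-0.341,0],"yaw":0},{"claw":0.085,"translation":[0.02,-0.341,0],"yaw":0},{"claw":0.085,"translation":[0.02,-0.341,0],"yaw":0},{"claw":0.085,"translation":[0.02,-0.341,0],"yaw":0},{"claw":0.085,"translation":[0.02,-0.341,0],"yaw":0},{"claw":0.085,"translation":[0.02,-0.341,0],"yaw":0},{"claw":0.085,"translation":[0.02,-0.341,0],"yaw":0},{"claw":0.085,"translation":[0.02,-0.341,0],"yaw":0}]'
python3 - <<'E'
from h import *
c,im=grab('wrist','pics/w2.png'); np.save('w2E.npy',c['extrinsics'])
crop('pics/w1.png','pics/w1g.png',100,45,250,195,5)
crop('pics/w1.png','pics/w1y.png',350,30,460,190,4)
E
```

```text
clock: 2.62
eef_pos: [0.437, 0.03, 0.3003]
orientation: [-178.2, 0.1, 2.8]
force: [-0.2, -0.0, 0.2]
opening: 0.0849
```

View pics/w2.png

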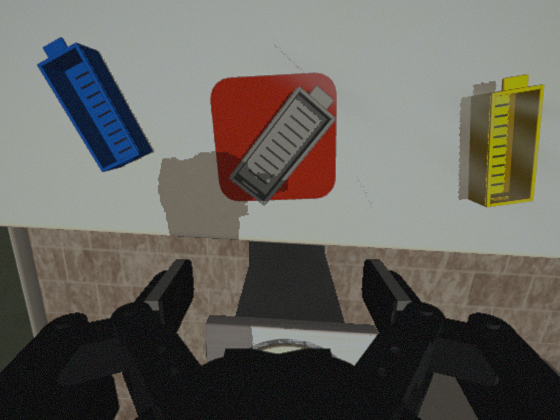

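View pics/w1g.png

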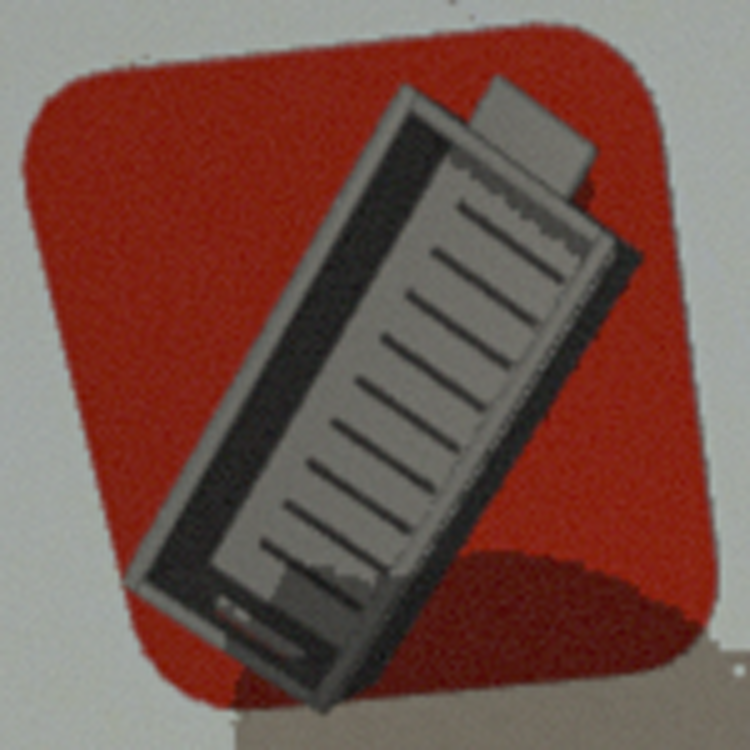

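View pics/w1y.png

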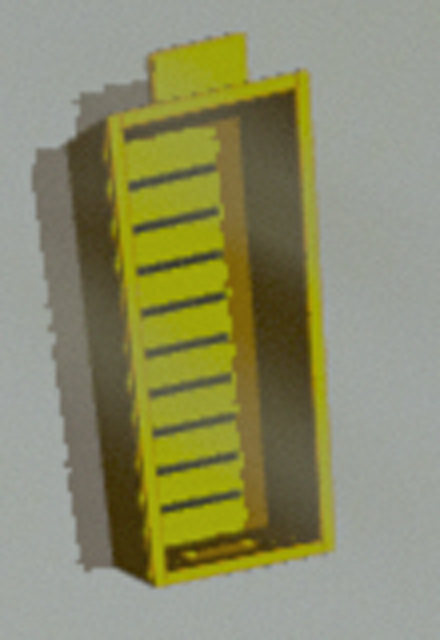

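```bash
python3 - <<'E'
from h import *
s=monitor.state(); print(s['joint_positions'].round(1),s['dq'].round(1),s['eef_pos'].round(4),s['orientation'].round(2),s['clock'])
crop('pics/w2.png','pics/w2b.png',25,25,165,185,4)
crop('pics/w2.png','pics/w2g.png',200,65,345,210,5)
E
```

```text
[  2.8  -8.    5.2 103.2   1.8 179.9] [ 0.2 -0.2 -0.2 -0.  -0.  -0.1] [0.4371 0.0302 0.3003] [-1.7816e+02  7.0000e-02  2.8100e+00] 2.6667
```

View pics/w2b.png

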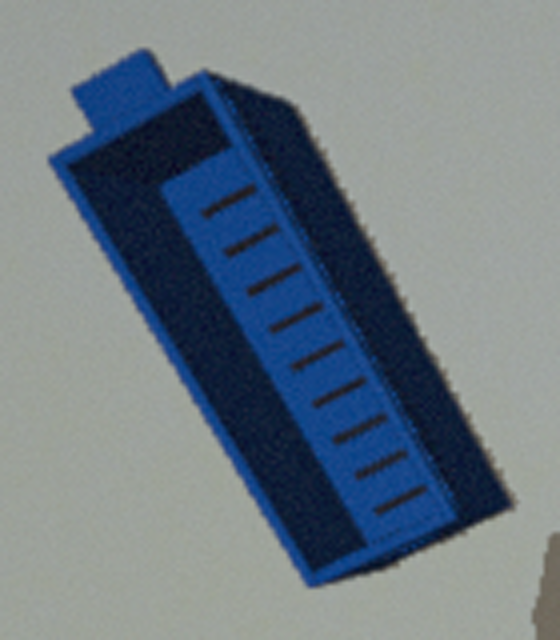

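View pics/w2g.png

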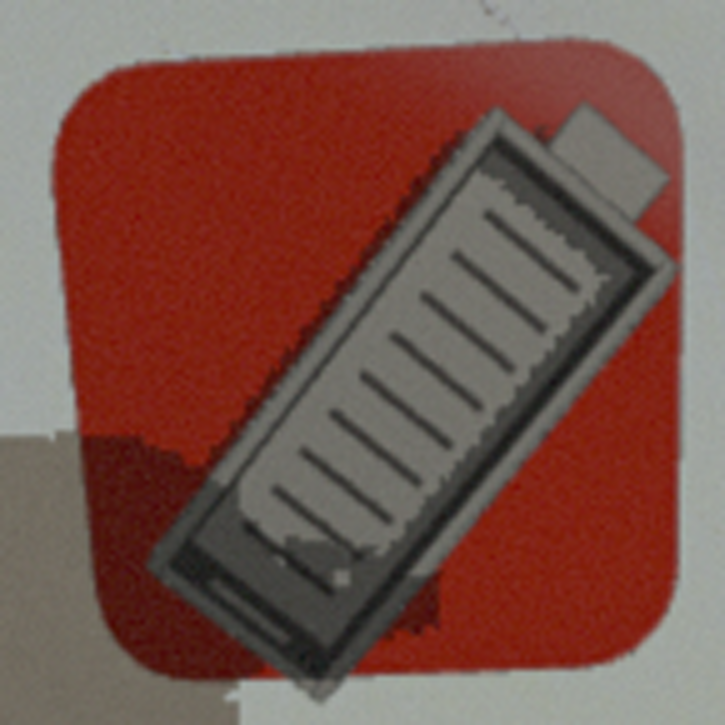

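```bash
cat >> h.py <<'E'
from scipy.optimize import least_squares
def fit(c,pts,zr,free=False):
    # pts: tab-left, tab-right, back-left, back-right (looking toward +x of tray; left=+y)
    L=np.array([[.075,.031],[.075,-.031],[-.075,.031],[-.075,-.031]])
    def P(q):
        C,S=np.cos(q[2]),np.sin(q[2]); W=L@np.array([[C,S],[-S,C]])+q[:2]
        return np.array([proj(c,[*w,q[3] if free else zr]) for w in W])
    a=[atz(c,*p,zr)[:2] for p in pts]; m=np.mean(a,0); d=(a[0]+a[1]-a[2]-a[3]); 
    x0=[*m,np.arctan2(d[1],d[0])]+([zr] if free else [])
    r=least_squares(lambda q:(P(q)-pts).ravel(),x0); q=r.x.copy(); q[2]=np.degrees(q[2]); 
    print('fit',q.round(4),'res px',np.abs(r.fun).max().round(2), 'len',[np.linalg.norm(a[i]-a[j]).round(4) for i,j in((0,2),(1,3),(0,1),(2,3))]); return q
def sc(pts,x0,y0,k): return (np.array(pts,float)+.5)/k-.5+[x0,y0]
E
python3 - <<'E'
from h import *
c=imaging.get_calibration('wrist')
c1=dict(c,extrinsics=np.load('w1E.npy')); c2=dict(c,extrinsics=np.load('w2E.npy'))
g1=sc([(405,86),(614,240),(133,583),(325,708)],100,45,5)
g2=sc([(497,107),(678,268),(150,567),(322,700)],200,65,5)
b2=sc([(52,158),(205,72),(312,585),(455,522)],25,25,4)
y1=sc([(108,115),(307,72),(158,585),(332,548)],350,30,4)
for n,cc,p,z in(('g1',c1,g1,.055),('g2',c2,g2,.055),('b2',c2,b2,.05),('y1',c1,y1,.05)):
    print(n); fit(cc,p,z); fit(cc,p,z,True)
E
```

```text
g1
fit [  0.4774   0.0362 -35.6179] res px 1.75 len [np.float64(0.1471), np.float64(0.1473), np.float64(0.0602), np.float64(0.0585)]
fit [  0.4775   0.0392 -35.5562   0.0461] res px 0.85 len [np.float64(0.1471), np.float64(0.1473), np.float64(0.0602), np.float64(0.0585)]
g2
fit [  0.477    0.0366 -35.946 ] res px 1.09 len [np.float64(0.1485), np.float64(0.1481), np.float64(0.0605), np.float64(0.0599)]
fit [  0.4767   0.0367 -35.9383   0.0495] res px 0.44 len [np.float64(0.1485), np.float64(0.1481), np.float64(0.0605), np.float64(0.0599)]
b2
fit [ 0.5131  0.29   26.1097] res px 1.48 len [np.float64(0.1482), np.float64(0.1496), np.float64(0.0595), np.float64(0.0582)]
fit [ 0.5133  0.2931 26.1411  0.0453] res px 1.09 len [np.float64(0.1482), np.float64(0.1496), np.float64(0.0595), np.float64(0.0582)]
y1
fit [ 0.4919 -0.2669 11.8207] res px 1.06 len [np.float64(0.1491), np.float64(0.1478), np.float64(0.0605), np.float64(0.0592)]
fit [ 0.4922 -0.2692 11.7458  0.0444] res px 0.87 len [np.float64(0.1491), np.float64(0.1478), np.float64(0.0605), np.float64(0.0592)]
```

```bash
python3 -c "
from h import *
delta([.513,.29,.22])"
python3 -m crank '[{"claw":0.085,"translation":[0,0,0],"yaw":-0.12},{"claw":0.085,"translation":[0,0,0],"yaw":-0.24},{"claw":0.085,"translation":[0,0,0],"yaw":-0.3},{"claw":0.085,"translation":[0,0,0],"yaw":-0.3}]'
```

```text
shift [ 0.0887 -0.2531  0.0884] yaw None | now [0.4371 0.0302 0.3003] [-1.7816e+02  7.0000e-02  2.8100e+00] t 2.6667
clock: 3.0
eef_pos: [0.437, 0.0301, 0.3004]
orientation: [-178.2, -0.5, 20.1]
force: [0.6, 0.7, -0.6]
opening: 0.0851
```

```bash
python3 -m crank '[{"claw":0.085,"translation":[0,0,0],"yaw":-2.45},{"claw":0.085,"translation":[0,0,0],"yaw":-2.45},{"claw":0.085,"translation":[0,0,0],"yaw":-2.45},{"claw":0.085,"translation":[0,0,0],"yaw":-2.45},{"claw":0.085,"translation":[0,0,0],"yaw":-2.45},{"claw":0.085,"translation":[0,0,0],"yaw":-2.45},{"claw":0.085,"translation":[0,0,0],"yaw":-2.45},{"claw":0.085,"translation":[0,0,0],"yaw":-2.45},{"claw":0.085,"translation":[0,0,0],"yaw":-2.45},{"claw":0.085,"translation":[0,0,0],"yaw":-2.45},{"claw":0.085,"translation":[0,0,0],"yaw":-2.45},{"claw":0.085,"translation":[0,0,0],"yaw":-2.45},{"claw":0.085,"translation":[0,0,0],"yaw":-2.45},{"claw":0.085,"translation":[0,0,0],"yaw":-2.45},{"claw":0.085,"translation":[0,0,0],"yaw":-2.45},{"claw":0.085,"translation":[0,0,0],"yaw":-2.45},{"claw":0.085,"translation":[0,0,0],"yaw":-2.45},{"claw":0.085,"translation":[0,0,0],"yaw":-2.45},{"claw":0.085,"translation":[0,0,0],"yaw":-2.45},{"claw":0.085,"translation":[0,0,0],"yaw":-2.45}]'
python3 - <<'E'
from h import *
c,im=grab('wrist','pics/w3.png'); np.save('w3E.npy',c['extrinsics'])
print(monitor.state()['joint_positions'].round(1))
E
```

```text
clock: 4.67
eef_pos: [0.437, 0.0301, 0.3004]
orientation: [178.3, -0.7, 160.8]
force: [-0.3, 0.3, -0.0]
opening: 0.0851
[  2.7  -8.    5.2 103.3   1.8  21.8]
```

View pics/w3.png

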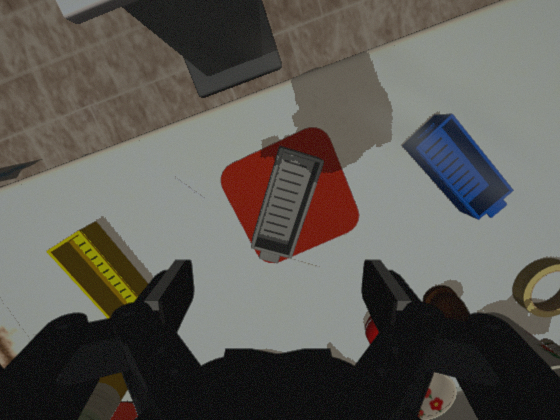

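The grey tray is fully visible here, centred at about (287,203) with its tab at (270,256); blue is at (458,165) with its tab at (494,210). I'll crop it and keep turning, to remove the 1.8° tilt picked up when joint 6 met its limit.

```bash
python3 -m crank '[{"claw":0.085,"translation":[0,0,0],"yaw":-2.45},{"claw":0.085,"translation":[0,0,0],"yaw":-2.45},{"claw":0.085,"translation":[0,0,0],"yaw":-2.45},{"claw":0.085,"translation":[0,0,0],"yaw":-2.45},{"claw":0.085,"translation":[0,0,0],"yaw":-2.45},{"claw":0.085,"translation":[0,0,0],"yaw":-2.45},{"claw":0.085,"translation":[0,0,0],"yaw":-2.45},{"claw":0.085,"translation":[0,0,0],"yaw":-2.45},{"claw":0.085,"translation":[0,0,0],"yaw":-2.45},{"claw":0.085,"translation":[0,0,0],"yaw":-2.45},{"claw":0.085,"translation":[0,0,0],"yaw":-2.45},{"claw":0.085,"translation":[0,0,0],"yaw":-2.45},{"claw":0.085,"translation":[0,0,0],"yaw":-2.45},{"claw":0.085,"translation":[0,0,0],"yaw":-2.45},{"claw":0.085,"translation":[0,0,0],"yaw":-2.45},{"claw":0.085,"translation":[0,0,0],"yaw":-2.45},{"claw":0.085,"translation":[0,0,0],"yaw":-2.45},{"claw":0.085,"translation":[0,0,0],"yaw":-2.45},{"claw":0.085,"translation":[0,0,0],"yaw":-2.45},{"claw":0.085,"translation":[0,0,0],"yaw":-2.45}]'
python3 - <<'E'
from h import *
crop('pics/w3.png','pics/w3g.png',215,120,365,270,5)
crop('pics/w3.png','pics/w3b.png',395,105,525,225,5)
print(monitor.state()['joint_positions'].round(1))
E
```

```text
clock: 6.38
eef_pos: [0.437, 0.0301, 0.3004]
orientation: [-179.2, 1.6, -58.5]
force: [0.8, -0.3, -0.7]
opening: 0.0845
[   2.7   -8.     5.2  103.3    1.8 -118.7]
```

View pics/w3g.png

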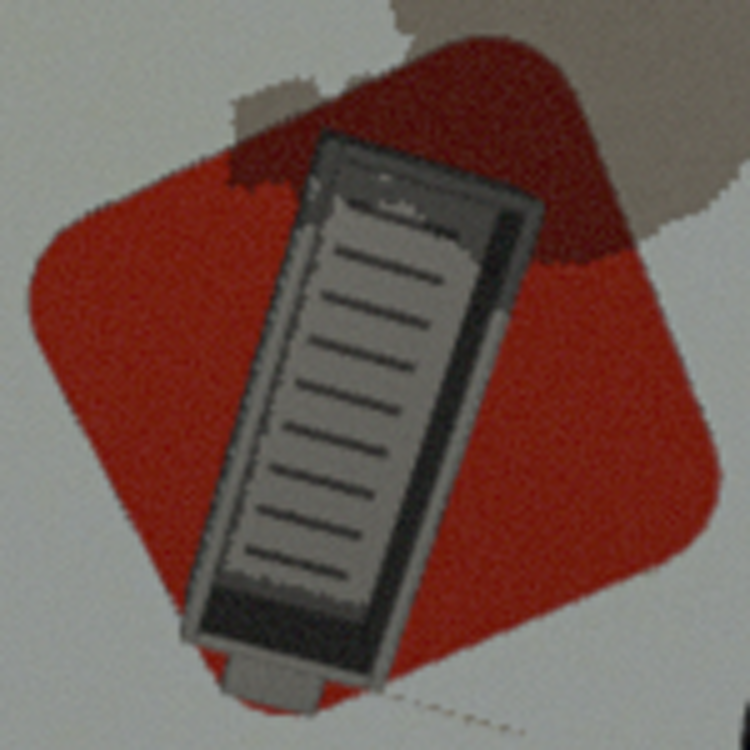

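View pics/w3b.png

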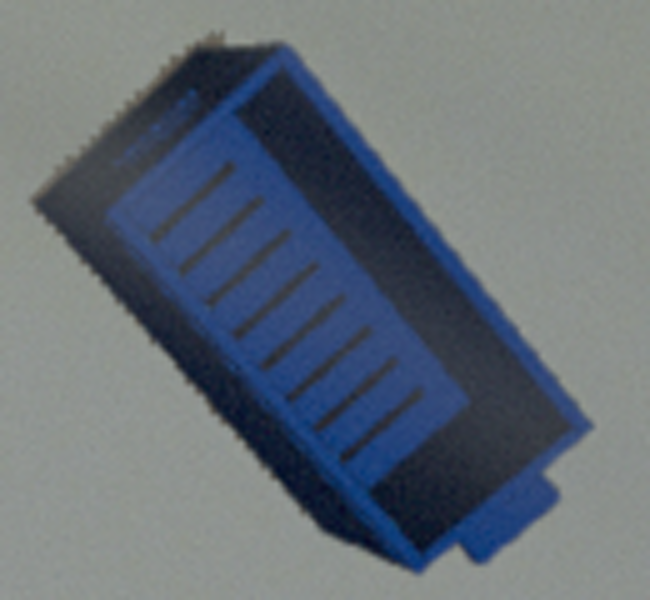

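```bash
python3 -m crank '[{"claw":0.085,"translation":[0,0,0],"yaw":-1.02},{"claw":0.085,"translation":[0,0,0],"yaw":-1.02},{"claw":0.085,"translation":[0,0,0],"yaw":-1.02},{"claw":0.085,"translation":[0,0,0],"yaw":-1.02},{"claw":0.085,"translation":[0,0,0],"yaw":-1.02},{"claw":0.085,"translation":[0,0,0],"yaw":-1.02},{"claw":0.085,"translation":[0,0,0],"yaw":-1.02},{"claw":0.085,"translation":[0,0,0],"yaw":-1.02},{"claw":0.085,"translation":[0,0,0],"yaw":-1.02},{"claw":0.085,"translation":[0,0,0],"yaw":-1.02}]'
python3 -m crank '[{"claw":0.085,"translation":[0,0.08,0],"yaw":0},{"claw":0.085,"translation":[0,0.08,0],"yaw":0},{"claw":0.085,"translation":[0,0.08,0],"yaw":0},{"claw":0.085,"translation":[0,0.08,0],"yaw":0}]'
python3 - <<'E'
from h import *
print(monitor.state()['joint_positions'].round(1))
c=imaging.get_calibration('wrist'); c3=dict(c,extrinsics=np.load('w3E.npy'))
fit(c3,sc([(380,690),(183,640),(543,203),(328,130)],215,120,5),.055)
fit(c3,sc([(592,427),(420,572),(285,42),(107,213)],395,105,5),.05)
E
```

```text
clock: 7.22
eef_pos: [0.4369, 0.0301, 0.3005]
orientation: [-178.2, 0.2, -0.4]
force: [-1.2, 0.4, -0.8]
opening: 0.085
clock: 7.55
eef_pos: [0.4379, -0.0182, 0.2978]
orientation: [-179.6, 0.2, -2.9]
force: [0.4, -0.0, 0.1]
opening: 0.0848
[  -2.7   -7.9    5.   103.1    0.4 -179.7]
fit [  0.4766   0.0373 -35.7896] res px 0.78 len [np.float64(0.1487), np.float64(0.1512), np.float64(0.0601), np.float64(0.0611)]
fit [ 0.5138  0.2906 26.5482] res px 0.74 len [np.float64(0.1497), np.float64(0.149), np.float64(0.0601), np.float64(0.0608)]
```

```bash
python3 -m crank '[{"claw":0.085,"translation":[0,0.014,0],"yaw":0},{"claw":0.085,"translation":[0,0.014,0],"yaw":0},{"claw":0.085,"translation":[0,0.014,0],"yaw":0}]'
python3 -c "
from h import *
s=monitor.state(); print(s['joint_positions'].round(2),s['orientation'])
delta([.5135,.2903,.2],206.4)"
```

```text
clock: 7.8
eef_pos: [0.4376, -0.0251, 0.2977]
orientation: [-179.9, 0.2, -3.5]
force: [0.8, 0.6, -0.9]
opening: 0.0848
[-3.3700e+00 -7.9200e+00  4.9700e+00  1.0309e+02  1.4000e-01 -1.7988e+02] [-179.86201038    0.19461629   -3.4837174 ]
shift [ 0.0569 -0.3192  0.0983] yaw 2.620023392245305 | now [ 0.4376 -0.0251  0.2977] [-179.86    0.19   -3.48] t 7.8
```

```bash
python3 -m crank '[{"claw":0.085,"translation":[0.057,-0.319,0.098],"yaw":2.62},{"claw":0.085,"translation":[0.057,-0.319,0.098],"yaw":2.62},{"claw":0.085,"translation":[0.057,-0.319,0.098],"yaw":2.62},{"claw":0.085,"translation":[0.057,-0.319,0.098],"yaw":2.62},{"claw":0.085,"translation":[0.057,-0.319,0.098],"yaw":2.62},{"claw":0.085,"translation":[0.057,-0.319,0.098],"yaw":2.62},{"claw":0.085,"translation":[0.057,-0.319,0.098],"yaw":2.62},{"claw":0.085,"translation":[0.057,-0.319,0.098],"yaw":2.62},{"claw":0.085,"translation":[0.057,-0.319,0.098],"yaw":2.62},{"claw":0.085,"translation":[0.057,-0.319,0.098],"yaw":2.62},{"claw":0.085,"translation":[0.057,-0.319,0.098],"yaw":2.62},{"claw":0.085,"translation":[0.057,-0.319,0.098],"yaw":2.62},{"claw":0.085,"translation":[0.057,-0.319,0.098],"yaw":2.62},{"claw":0.085,"translation":[0.057,-0.319,0.098],"yaw":2.62},{"claw":0.085,"translation":[0.057,-0.319,0.098],"yaw":2.62},{"claw":0.085,"translation":[0.057,-0.319,0.098],"yaw":2.62},{"claw":0.085,"translation":[0.057,-0.319,0.098],"yaw":2.62},{"claw":0.085,"translation":[0.057,-0.319,0.098],"yaw":2.62},{"claw":0.085,"translation":[0.057,-0.319,0.098],"yaw":2.62},{"claw":0.085,"translation":[0.057,-0.319,0.098],"yaw":2.62}]'
python3 -c "
from h import *
s=monitor.state(); print(s['joint_positions'].round(2),s['dq'].round(1))
grab('wrist','pics/w4.png');np.save('w4E.npy',imaging.get_calibration('wrist')['extrinsics'])
delta([.5135,.2903,.1],206.4)"
```

```text
clock: 9.47
eef_pos: [0.5132, 0.2907, 0.2002]
orientation: [179.8, -0.1, -142.9]
force: [-1.9, 0.1, 0.2]
opening: 0.0851
[29.41 10.08 12.28 92.29  0.24 -7.67] [-0.  -0.   0.1 -0.  -0.  85.3]
shift [-1.000e-04 -8.000e-04  1.002e-01] yaw 0.17712820717341582 | now [0.5133 0.2907 0.2002] [ 1.7975e+02 -7.0000e-02 -1.4345e+02] t 9.5167
```

View pics/w4.png

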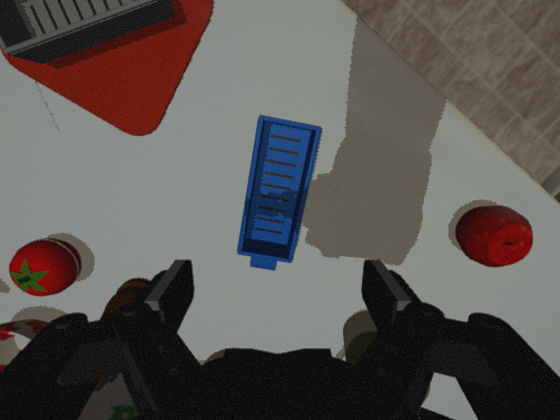

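Blue sits midway between the fingers at about (279,190), and nothing is under the jaws. Descending and gripping.

```bash
python3 -m crank '[{"claw":0.085,"translation":[0,-0.001,0.03],"yaw":0.12},{"claw":0.085,"translation":[0,-0.001,0.065],"yaw":0.177},{"claw":0.085,"translation":[0,-0.001,0.1],"yaw":0.177},{"claw":0.085,"translation":[0,-0.001,0.13],"yaw":0.177},{"claw":0.085,"translation":[0,-0.001,0.15],"yaw":0.177},{"claw":0.085,"translation":[0,-0.001,0.165],"yaw":0.177},{"claw":0.085,"translation":[0,-0.001,0.176],"yaw":0.177},{"claw":0.085,"translation":[0,-0.001,0.182],"yaw":0.177},{"claw":0.085,"translation":[0,-0.001,0.184],"yaw":0.177},{"claw":0.085,"translation":[0,-0.001,0.184],"yaw":0.177}]'
python3 -m crank '[{"claw":0.05,"translation":[0,0,0],"yaw":0},{"claw":0.05,"translation":[0,0,0],"yaw":0},{"claw":0.05,"translation":[0,0,0],"yaw":0},{"claw":0.05,"translation":[0,0,0],"yaw":0},{"claw":0.05,"translation":[0,0,0],"yaw":0},{"claw":0.05,"translation":[0,0,0],"yaw":0}]' 35
python3 -c "
from h import *
delta([.5135,.2903,.016],206.4)"
```

```text
clock: 10.35
eef_pos: [0.5133, 0.2906, 0.0165]
orientation: [179.8, -0.1, -153.5]
force: [0.8, 0.1, -0.3]
opening: 0.0847
clock: 10.85
eef_pos: [0.514, 0.291, 0.0179]
orientation: [179.8, 0.0, -153.5]
force: [0.8, 1.1, 5.9]
opening: 0.0617
shift [ 0.0008 -0.0004  0.0019] yaw 0.0011686350699426447 | now [0.514  0.291  0.0179] [ 1.7975e+02  4.0000e-02 -1.5353e+02] t 10.85
```

```bash
python3 -m crank '[{"claw":0.05,"translation":[0,0,-0.004],"yaw":0},{"claw":0.05,"translation":[0,0,-0.012],"yaw":0},{"claw":0.05,"translation":[0,0,-0.03],"yaw":0},{"claw":0.05,"translation":[0,0,-0.055],"yaw":0},{"claw":0.05,"translation":[0,0,-0.085],"yaw":0},{"claw":0.05,"translation":[0,0,-0.11],"yaw":0},{"claw":0.05,"translation":[0,0,-0.128],"yaw":0},{"claw":0.05,"translation":[0,0,-0.135],"yaw":0},{"claw":0.05,"translation":[0,0,-0.135],"yaw":0}]'
python3 -c "
from h import *
grab('wrist','pics/w5.png');np.save('w5E.npy',imaging.get_calibration('wrist')['extrinsics'])
delta([.4525,.0545,.155],144.2)"
```

```text
clock: 11.6
eef_pos: [0.5149, 0.2908, 0.155]
orientation: [179.7, 0.2, -153.5]
force: [-0.4, -0.2, -1.9]
opening: 0.0612
shift [ 0.1606 -0.1837 -0.0029] yaw 1.0867696912767475 | now [0.5144 0.2906 0.1531] [ 1.7975e+02  8.0000e-02 -1.5353e+02] t 11.65
```

View pics/w5.png

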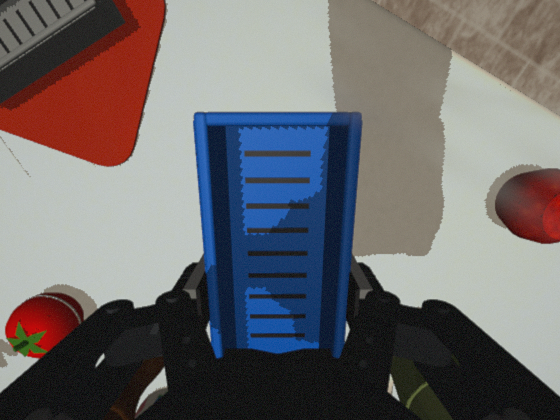

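The blue tray is held straight between the fingers, with its near end edge at rows 113–125, columns 195–361. I'll check where it sits in the grip, then carry it.

```bash
python3 -c "
from h import *
c=dict(imaging.get_calibration('wrist'),extrinsics=np.load('w5E.npy')); s=monitor.state()
R=Ro.from_euler('xyz',s['orientation'],degrees=True)
for p in [(195,114),(361,113)]:
  print(R.inv().apply(atz(c,*p,s['eef_pos'][2]+.032)-s['eef_pos']).round(4))
"
python3 -m crank '[{"claw":0.05,"translation":[0.008,-0.009,0],"yaw":0.05},{"claw":0.05,"translation":[0.024,-0.028,-0.001],"yaw":0.15},{"claw":0.05,"translation":[0.044,-0.05,-0.003],"yaw":0.27},{"claw":0.05,"translation":[0.065,-0.074,-0.003],"yaw":0.39},{"claw":0.05,"translation":[0.086,-0.098,-0.003],"yaw":0.51},{"claw":0.05,"translation":[0.107,-0.122,-0.003],"yaw":0.63},{"claw":0.05,"translation":[0.126,-0.144,-0.003],"yaw":0.75},{"claw":0.05,"translation":[0.142,-0.162,-0.003],"yaw":0.87},{"claw":0.05,"translation":[0.153,-0.175,-0.003],"yaw":0.97},{"claw":0.05,"translation":[0.159,-0.182,-0.003],"yaw":1.05},{"claw":0.05,"translation":[0.161,-0.184,-0.003],"yaw":1.087},{"claw":0.05,"translation":[0.161,-0.184,-0.003],"yaw":1.087},{"claw":0.05,"translation":[0.161,-0.184,-0.003],"yaw":1.087}]'
python3 -c "
from h import *
grab('wrist','pics/w6.png');np.save('w6E.npy',imaging.get_calibration('wrist')['extrinsics'])
grab('side','pics/s6.png');grab('scene','pics/c6.png')
crop('pics/s6.png','pics/s6c.png',220,150,360,270,5)
delta([.4525,.0545,.155],144.2)"
```

```text
[ 0.0754 -0.0302 -0.0322]
[ 0.0757  0.031  -0.032 ]
clock: 12.73
eef_pos: [0.4518, 0.0539, 0.1538]
orientation: [179.9, -0.3, 144.2]
force: [-0.5, 0.6, -2.0]
opening: 0.0614
shift [-0.0003  0.0003 -0.0005] yaw 0.0014246608656138446 | now [0.4521 0.0544 0.1545] [179.85  -0.23 144.28] t 12.8833
```

View pics/w6.png

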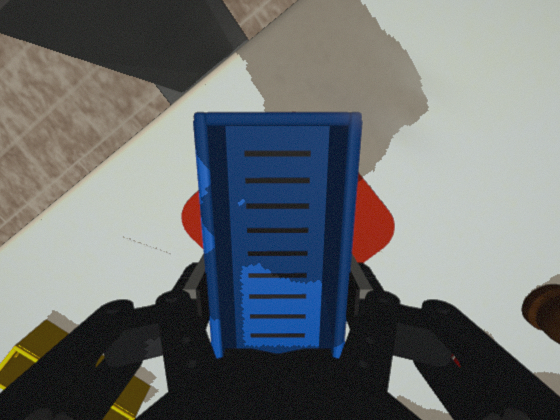

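View pics/s6c.png

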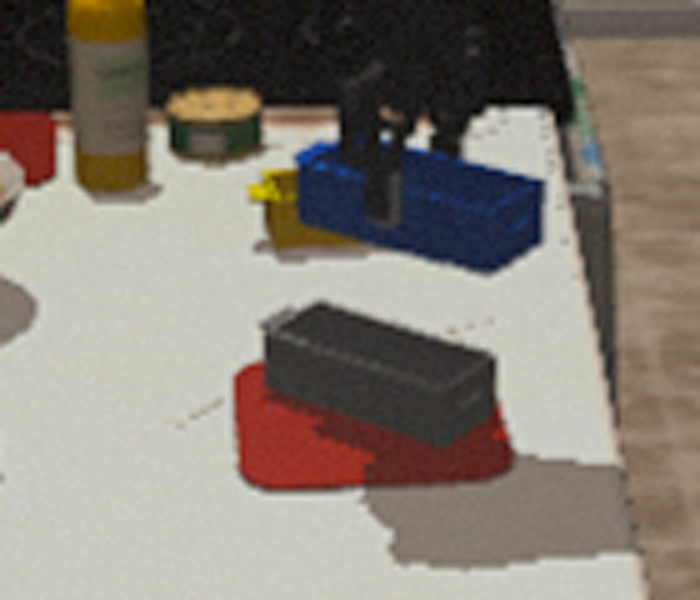

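Blue is lined up above grey, with the finger tips well above its underside. I'll lower to just above the rim, then set it down slowly.

```bash
python3 -m crank '[{"claw":0.05,"translation":[0,0,0.01],"yaw":0},{"claw":0.05,"translation":[0,0,0.028],"yaw":0},{"claw":0.05,"translation":[0,0,0.046],"yaw":0},{"claw":0.05,"translation":[0,0,0.06],"yaw":0},{"claw":0.05,"translation":[0,0,0.069],"yaw":0},{"claw":0.05,"translation":[0,0,0.073],"yaw":0},{"claw":0.05,"translation":[0,0,0.075],"yaw":0},{"claw":0.05,"translation":[0,0,0.075],"yaw":0}]'
python3 -c "
from h import *
grab('side','pics/s7.png')
crop('pics/s7.png','pics/s7c.png',240,170,340,270,6)
delta([.4525,.0545,.067],144.2); print(monitor.state()['force'].round(1))"
```

```text
clock: 13.55
eef_pos: [0.4521, 0.0549, 0.0795]
orientation: [179.8, -0.2, 144.3]
force: [0.0, -0.9, -1.4]
opening: 0.0619
shift [-0.0004 -0.0002  0.0129] yaw 0.0016467285299964407 | now [0.4523 0.0549 0.0799] [179.82  -0.2  144.29] t 13.6
[-0.6 -0.5 -2.2]
```

View pics/s7c.png

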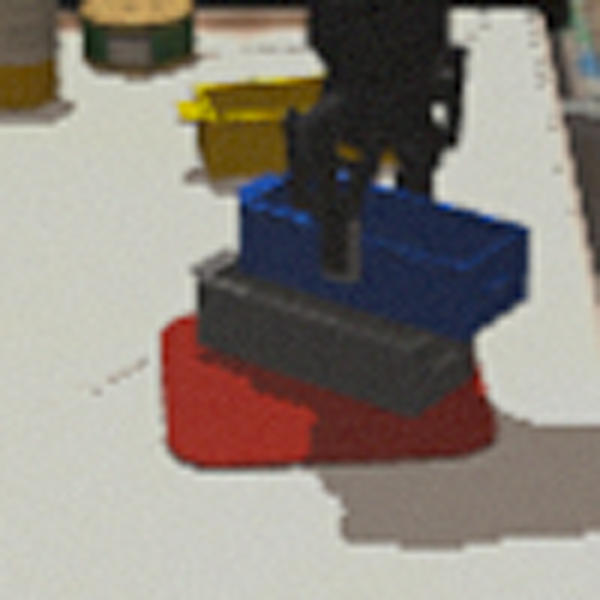

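```bash
python3 -m crank '[{"claw":0.05,"translation":[0,0,0.003],"yaw":0},{"claw":0.05,"translation":[0,0,0.006],"yaw":0},{"claw":0.05,"translation":[0,0,0.008],"yaw":0},{"claw":0.05,"translation":[0,0,0.01],"yaw":0},{"claw":0.05,"translation":[0,0,0.0115],"yaw":0},{"claw":0.05,"translation":[0,0,0.0115],"yaw":0}]'
python3 -c "
from h import *
delta([.4525,.0545,.067],144.2); print(monitor.state()['force'].round(1))"
```

```text
clock: 14.1
eef_pos: [0.4521, 0.0549, 0.0681]
orientation: [179.8, -0.2, 144.3]
force: [0.9, 0.6, -1.6]
opening: 0.0615
shift [-0.0005 -0.0001  0.0011] yaw 0.001657224508142985 | now [0.4521 0.0549 0.0681] [179.84  -0.22 144.29] t 14.1
[ 0.9  0.6 -1.6]
```

```bash
python3 -m crank '[{"claw":0.05,"translation":[0,0,0.0007],"yaw":0},{"claw":0.05,"translation":[0,0,0.0012],"yaw":0},{"claw":0.05,"translation":[0,0,0.0012],"yaw":0}]'; python3 -m crank '[{"claw":0.05,"translation":[0,0,0.0005],"yaw":0},{"claw":0.05,"translation":[0,0,0.0008],"yaw":0},{"claw":0.05,"translation":[0,0,0.0008],"yaw":0}]'
```

```text
clock: 14.35
eef_pos: [0.4522, 0.0549, 0.0671]
orientation: [179.8, -0.2, 144.3]
force: [-1.6, 0.7, -0.2]
opening: 0.0617
clock: 14.6
eef_pos: [0.4522, 0.055, 0.0669]
orientation: [179.8, -0.2, 144.3]
force: [-4.4, 0.9, 5.0]
opening: 0.0617
```

Contact came at the expected height (TCP z = 0.067), with about 5 N. Releasing.

```bash
python3 -m crank '[{"claw":0.066,"translation":[0,0,0],"yaw":0},{"claw":0.07,"translation":[0,0,0],"yaw":0},{"claw":0.078,"translation":[0,0,0],"yaw":0},{"claw":0.083,"translation":[0,0,0],"yaw":0},{"claw":0.083,"translation":[0,0,0],"yaw":0},{"claw":0.083,"translation":[0,0,0],"yaw":0}]'
python3 -m crank '[{"claw":0.083,"translation":[0,0,-0.01],"yaw":0},{"claw":0.083,"translation":[0,0,-0.03],"yaw":0},{"claw":0.083,"translation":[0,0,-0.06],"yaw":0},{"claw":0.083,"translation":[0,0,-0.1],"yaw":0},{"claw":0.083,"translation":[0,0,-0.14],"yaw":0},{"claw":0.083,"translation":[0,0,-0.17],"yaw":0},{"claw":0.083,"translation":[0,0,-0.18],"yaw":0},{"claw":0.083,"translation":[0,0,-0.18],"yaw":0},{"claw":0.083,"translation":[0,0,-0.18],"yaw":0}]'
python3 -c "
from h import *
grab('wrist','pics/w8.png');np.save('w8E.npy',imaging.get_calibration('wrist')['extrinsics'])
grab('side','pics/s8.png');grab('scene','pics/c8.png')
crop('pics/s8.png','pics/s8c.png',240,170,340,270,6)
delta([.492,-.2675,.16],191.8)"
```

```text
clock: 15.1
eef_pos: [0.4522, 0.055, 0.0668]
orientation: [179.8, -0.2, 144.3]
force: [-0.5, -0.3, 0.5]
opening: 0.0832
clock: 15.85
eef_pos: [0.4525, 0.0541, 0.2466]
orientation: [179.8, -0.2, 144.3]
force: [0.1, 0.3, -0.1]
opening: 0.0831
shift [-0.2208 -0.2377  0.0836] yaw -0.8291805289607048 | now [0.4518 0.054  0.245 ] [179.93  -0.31 144.29] t 16.0
```

View pics/w8.png

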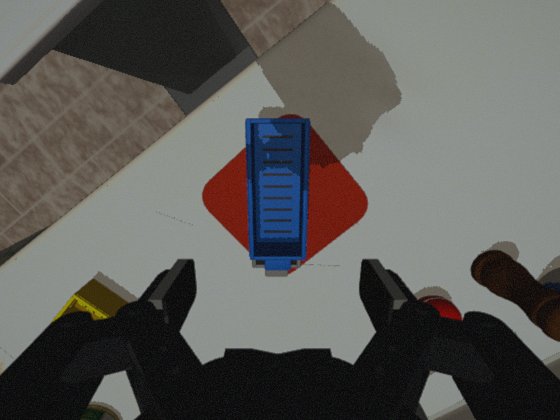

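View pics/s8c.png

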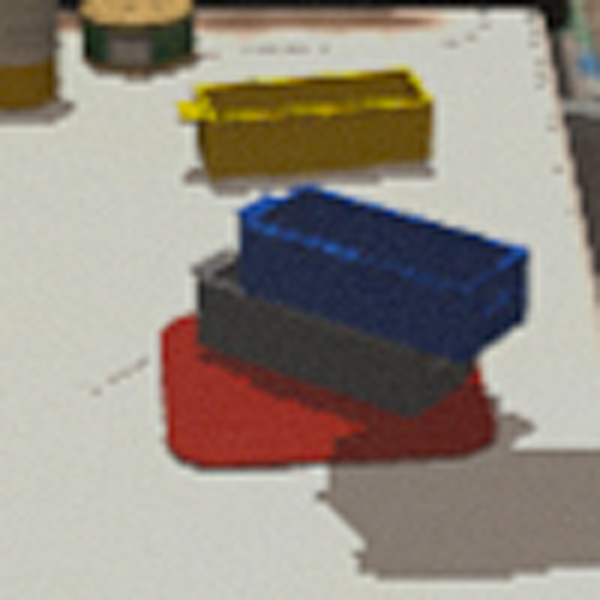

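Blue sits level on grey, set back, with both tabs visible. I'll measure its offset from the crop while moving over yellow.

```bash
python3 -m crank '[{"claw":0.085,"translation":[-0.02,-0.022,0.005],"yaw":-0.1},{"claw":0.085,"translation":[-0.048,-0.052,0.015],"yaw":-0.22},{"claw":0.085,"translation":[-0.076,-0.082,0.025],"yaw":-0.34},{"claw":0.085,"translation":[-0.104,-0.112,0.04],"yaw":-0.46},{"claw":0.085,"translation":[-0.132,-0.142,0.055],"yaw":-0.58},{"claw":0.085,"translation":[-0.16,-0.172,0.065],"yaw":-0.7},{"claw":0.085,"translation":[-0.188,-0.202,0.075],"yaw":-0.8},{"claw":0.085,"translation":[-0.21,-0.225,0.083],"yaw":-0.829},{"claw":0.085,"translation":[-0.221,-0.238,0.083],"yaw":-0.829},{"claw":0.085,"translation":[-0.221,-0.238,0.083],"yaw":-0.829},{"claw":0.085,"translation":[-0.221,-0.238,0.083],"yaw":-0.829}]'
python3 -c "
from h import *
grab('wrist','pics/w9.png');np.save('w9E.npy',imaging.get_calibration('wrist')['extrinsics'])
crop('pics/w8.png','pics/w8c.png',190,105,370,285,4)
delta([.492,-.2675,.16],191.8)"
```

```text
clock: 16.92
eef_pos: [0.4908, -0.269, 0.158]
orientation: [179.6, -0.3, -168.4]
force: [-0.1, 0.3, 1.0]
opening: 0.0853
shift [-0.0009  0.0002 -0.0011] yaw -0.001744061024804878 | now [ 0.4911 -0.2679  0.1589] [ 179.59   -0.28 -168.3 ] t 16.9667
```

View pics/w9.png

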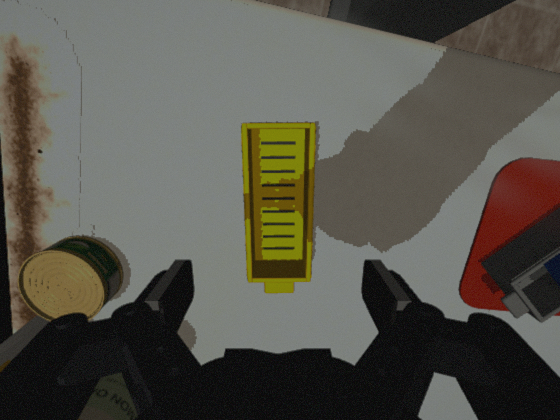

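View pics/w8c.png

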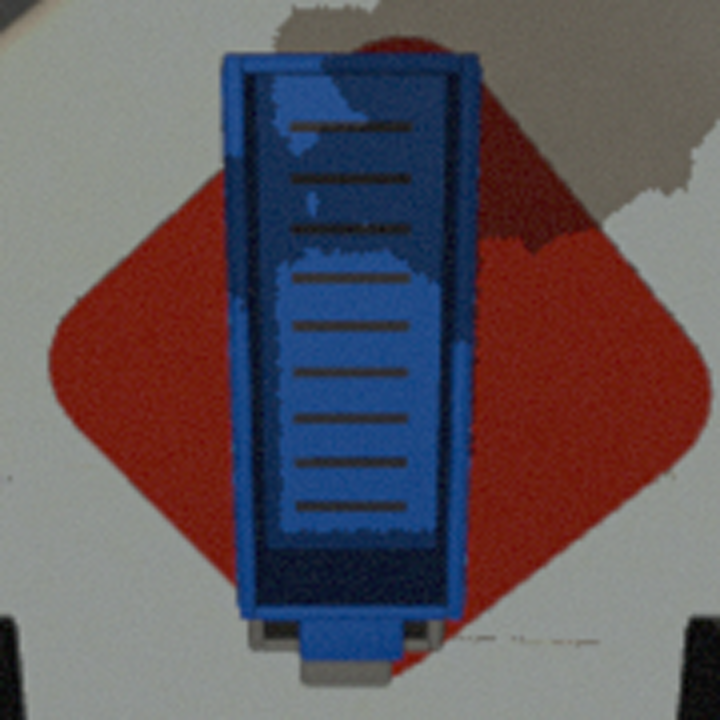

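```bash
python3 -c "
from h import *
c=imaging.get_calibration('wrist'); c8=dict(c,extrinsics=np.load('w8E.npy')); c9=dict(c,extrinsics=np.load('w9E.npy'))
b=fit(c8,sc([(464,617),(241,617),(481,57),(222,57)],190,105,4),.099)
r=np.radians(-35.8); t=np.array([np.cos(r),np.sin(r)]); n=np.array([-t[1],t[0]])
e=[atz(c8,*p,.055)[:2] for p in sc([(443,651),(249,651)],190,105,4)]
G=np.mean(e,0)-.075*t; print('grey centre',G.round(4), 'blue off along/side', (b[:2]-G)@t,(b[:2]-G)@n,' vs old grey',(b[:2]-[.4768,.037])@t,(b[:2]-[.4768,.037])@n)
crop('pics/w9.png','pics/w9c.png',225,110,335,300,4)"
```

```text
fit [  0.4507   0.0571 -35.7023] res px 1.25 len [np.float64(0.1478), np.float64(0.1477), np.float64(0.0617), np.float64(0.0622)]
grey centre [0.4758 0.0368] blue off along/side -0.03221020318954045 0.0017651001016899769  vs old grey -0.03289043914738666 0.0010704726718883317
```

View pics/w9c.png

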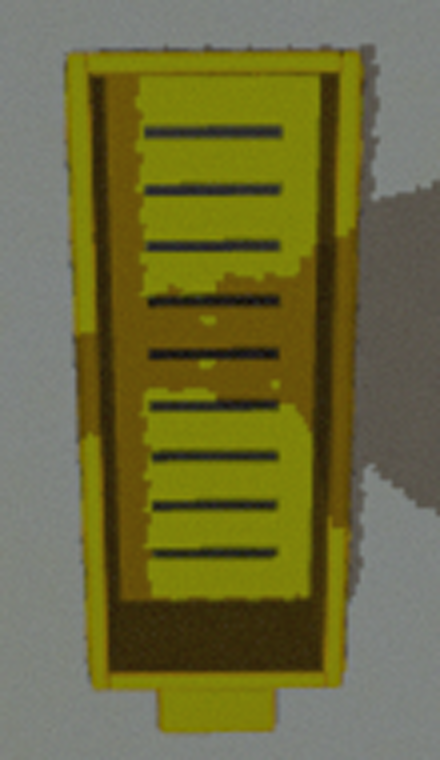

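```bash
python3 -c "
from h import *
c=imaging.get_calibration('wrist'); c9=dict(c,extrinsics=np.load('w9E.npy'))
y=fit(c9,sc([(342,687),(94,689),(361,52),(67,54)],225,110,4),.05)
delta([y[0],y[1],.016],y[2]+180)"
```

```text
fit [ 0.4931 -0.2651 12.0111] res px 0.42 len [np.float64(0.1502), np.float64(0.1501), np.float64(0.0612), np.float64(0.0617)]
shift [-0.0032  0.0013  0.1429] yaw -0.005428012898383877 | now [ 0.4911 -0.2679  0.1589] [ 179.59   -0.28 -168.3 ] t 16.9667
```

```bash
python3 -m crank '[{"claw":0.085,"translation":[-0.002,0.001,0.025],"yaw":-0.005},{"claw":0.085,"translation":[-0.002,0.001,0.055],"yaw":-0.005},{"claw":0.085,"translation":[-0.002,0.001,0.085],"yaw":-0.005},{"claw":0.085,"translation":[-0.002,0.001,0.11],"yaw":-0.005},{"claw":0.085,"translation":[-0.002,0.001,0.127],"yaw":-0.005},{"claw":0.085,"translation":[-0.002,0.001,0.137],"yaw":-0.005},{"claw":0.085,"translation":[-0.002,0.001,0.142],"yaw":-0.005},{"claw":0.085,"translation":[-0.002,0.001,0.143],"yaw":-0.005},{"claw":0.085,"translation":[-0.002,0.001,0.143],"yaw":-0.005}]'
python3 -m crank '[{"claw":0.05,"translation":[0,0,0],"yaw":0},{"claw":0.05,"translation":[0,0,0],"yaw":0},{"claw":0.05,"translation":[0,0,0],"yaw":0},{"claw":0.05,"translation":[0,0,0],"yaw":0},{"claw":0.05,"translation":[0,0,0],"yaw":0},{"claw":0.05,"translation":[0,0,0],"yaw":0}]' 35
python3 -m crank '[{"claw":0.05,"translation":[0,0,-0.004],"yaw":0},{"claw":0.05,"translation":[0,0,-0.012],"yaw":0},{"claw":0.05,"translation":[0,0,-0.03],"yaw":0},{"claw":0.05,"translation":[0,0,-0.06],"yaw":0},{"claw":0.05,"translation":[0,0,-0.095],"yaw":0},{"claw":0.05,"translation":[0,0,-0.13],"yaw":0},{"claw":0.05,"translation":[0,0,-0.16],"yaw":0},{"claw":0.05,"translation":[0,0,-0.175],"yaw":0},{"claw":0.05,"translation":[0,0,-0.18],"yaw":0},{"claw":0.05,"translation":[0,0,-0.18],"yaw":0},{"claw":0.05,"translation":[0,0,-0.18],"yaw":0}]'
python3 -c "
from h import *
grab('wrist','pics/w10.png');np.save('w10E.npy',imaging.get_calibration('wrist')['extrinsics'])
crop('pics/w10.png','pics/w10c.png',180,90,380,240,4)
delta([.4765,.037,.195],144.2)"
```

```text
clock: 17.72
eef_pos: [0.4925, -0.2654, 0.0168]
orientation: [179.6, -0.2, -168.0]
force: [0.2, 0.1, 0.4]
opening: 0.0849
clock: 18.22
eef_pos: [0.4934, -0.2658, 0.0184]
orientation: [179.7, -0.1, -168.0]
force: [-0.5, 1.5, 5.4]
opening: 0.0616
clock: 19.13
eef_pos: [0.4936, -0.2665, 0.1974]
orientation: [179.7, -0.2, -168.0]
force: [-0.8, 1.0, -2.7]
opening: 0.0615
shift [-0.0466  0.3002  0.0036] yaw 0.8345837348959017 | now [ 0.4934 -0.2664  0.1968] [ 179.63   -0.21 -167.98] t 19.1833
```

View pics/w10c.png

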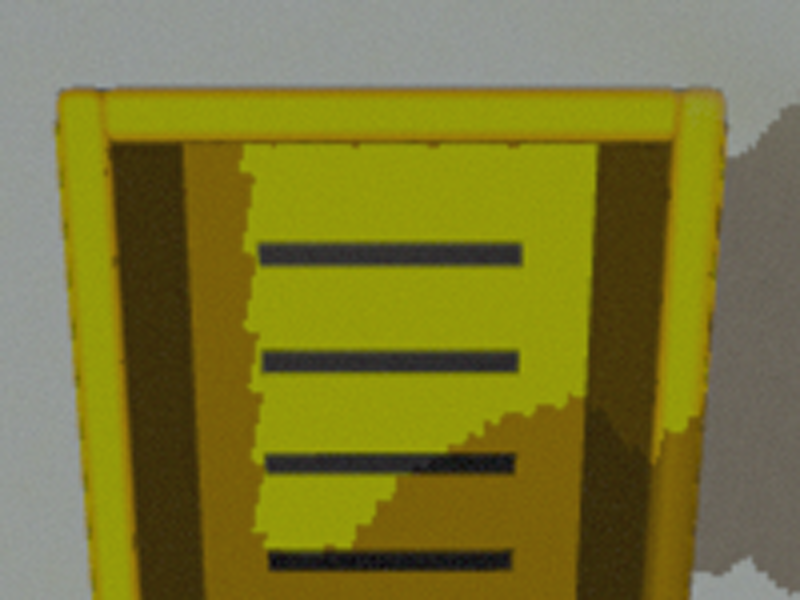

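```bash
python3 -m crank '[{"claw":0.05,"translation":[-0.001,0.008,0],"yaw":0.03},{"claw":0.05,"translation":[-0.004,0.026,0.002],"yaw":0.09},{"claw":0.05,"translation":[-0.008,0.05,0.003],"yaw":0.17},{"claw":0.05,"translation":[-0.012,0.08,0.003],"yaw":0.25},{"claw":0.05,"translation":[-0.017,0.11,0.003],"yaw":0.33},{"claw":0.05,"translation":[-0.022,0.14,0.003],"yaw":0.41},{"claw":0.05,"translation":[-0.026,0.17,0.003],"yaw":0.49},{"claw":0.05,"translation":[-0.031,0.2,0.003],"yaw":0.57},{"claw":0.05,"translation":[-0.036,0.23,0.003],"yaw":0.65},{"claw":0.05,"translation":[-0.04,0.257,0.003],"yaw":0.72},{"claw":0.05,"translation":[-0.043,0.279,0.003],"yaw":0.78},{"claw":0.05,"translation":[-0.046,0.293,0.003],"yaw":0.815},{"claw":0.05,"translation":[-0.047,0.299,0.003],"yaw":0.833},{"claw":0.05,"translation":[-0.047,0.3,0.003],"yaw":0.833},{"claw":0.05,"translation":[-0.047,0.3,0.003],"yaw":0.833},{"claw":0.05,"translation":[-0.047,0.3,0.003],"yaw":0.833}]'
python3 -c "
from h import *
grab('side','pics/s11.png')
crop('pics/s11.png','pics/s11c.png',230,140,350,270,5)
delta([.4767,.0372,.121],144.3)"
```

```text
clock: 20.52
eef_pos: [0.4766, 0.0365, 0.1947]
orientation: [180.0, -0.5, 144.3]
force: [0.3, -0.9, -1.9]
opening: 0.0615
shift [-0.0001  0.0007  0.0739] yaw -0.0002672614239019407 | now [0.4767 0.0363 0.1949] [179.95  -0.45 144.28] t 20.5667
```

View pics/s11c.png

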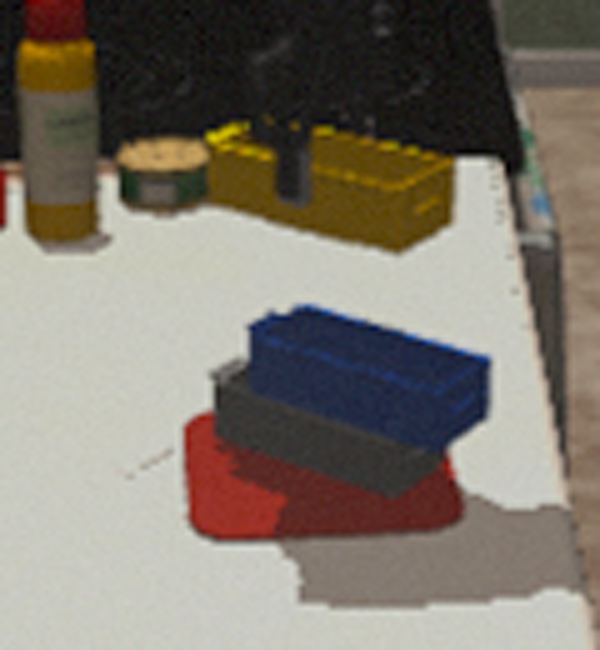

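Yellow is level and in line above blue, and the stack has not moved. Lowering.

```bash
python3 -m crank '[{"claw":0.05,"translation":[0,0.0003,0.01],"yaw":0},{"claw":0.05,"translation":[0,0.0006,0.027],"yaw":0},{"claw":0.05,"translation":[0,0.0006,0.044],"yaw":0},{"claw":0.05,"translation":[0,0.0006,0.058],"yaw":0},{"claw":0.05,"translation":[0,0.0006,0.067],"yaw":0},{"claw":0.05,"translation":[0,0.0006,0.072],"yaw":0},{"claw":0.05,"translation":[0,0.0006,0.074],"yaw":0},{"claw":0.05,"translation":[0,0.0006,0.074],"yaw":0}]'
python3 -c "
from h import *
grab('side','pics/s12.png')
crop('pics/s12.png','pics/s12c.png',230,140,350,270,5)
delta([.4767,.0372,.111],144.3); print(monitor.state()['force'].round(1))"
```

```text
clock: 21.23
eef_pos: [0.4766, 0.037, 0.1208]
orientation: [180.0, -0.5, 144.3]
force: [-0.6, -0.7, -1.5]
opening: 0.0615
shift [0.0001 0.     0.0103] yaw -0.0003795740900974232 | now [0.4768 0.0371 0.1213] [179.93  -0.43 144.28] t 21.2833
[ 0.  -0.1 -1.7]
```

View pics/s12c.png

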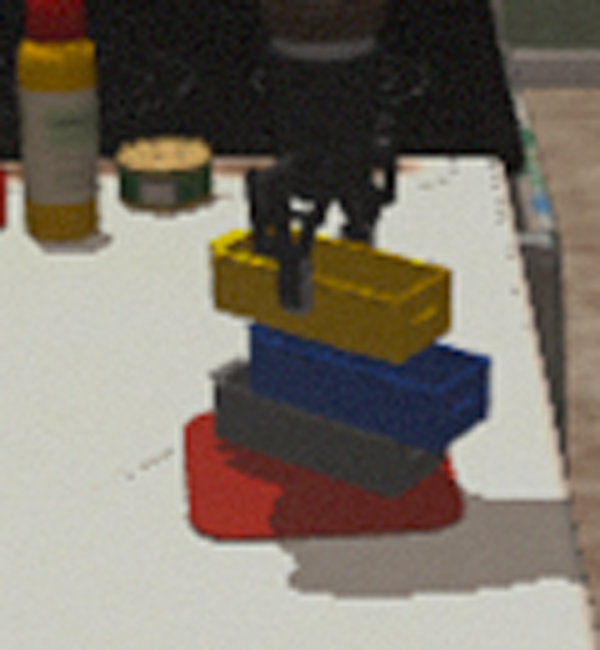

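```bash
python3 -m crank '[{"claw":0.05,"translation":[0,0,0.0025],"yaw":0},{"claw":0.05,"translation":[0,0,0.005],"yaw":0},{"claw":0.05,"translation":[0,0,0.007],"yaw":0},{"claw":0.05,"translation":[0,0,0.008],"yaw":0},{"claw":0.05,"translation":[0,0,0.0085],"yaw":0},{"claw":0.05,"translation":[0,0,0.0085],"yaw":0}]'; python3 -m crank '[{"claw":0.05,"translation":[0,0,0.0006],"yaw":0},{"claw":0.05,"translation":[0,0,0.001],"yaw":0},{"claw":0.05,"translation":[0,0,0.001],"yaw":0}]'
```

```text
clock: 21.78
eef_pos: [0.4767, 0.0371, 0.1128]
orientation: [179.9, -0.4, 144.3]
force: [-0.7, 0.1, -2.4]
opening: 0.0615
clock: 22.03
eef_pos: [0.4767, 0.0371, 0.1117]
orientation: [179.9, -0.4, 144.3]
force: [-0.0, -0.3, -2.5]
opening: 0.0613
```

```bash
python3 -m crank '[{"claw":0.05,"translation":[0,0,0.0005],"yaw":0},{"claw":0.05,"translation":[0,0,0.0008],"yaw":0},{"claw":0.05,"translation":[0,0,0.0008],"yaw":0}]'; python3 -m crank '[{"claw":0.05,"translation":[0,0,0.0004],"yaw":0},{"claw":0.05,"translation":[0,0,0.0006],"yaw":0},{"claw":0.05,"translation":[0,0,0.0006],"yaw":0}]'
```

```text
clock: 22.28
eef_pos: [0.4769, 0.0372, 0.1114]
orientation: [179.9, -0.4, 144.3]
force: [-0.7, -0.5, 3.3]
opening: 0.0613
clock: 22.53
eef_pos: [0.477, 0.0372, 0.1114]
orientation: [179.9, -0.4, 144.3]
force: [-3.0, 0.3, 6.4]
opening: 0.0617
```

Contact came at the expected height. Releasing and backing off.

```bash
python3 -m crank '[{"claw":0.066,"translation":[0,0,0],"yaw":0},{"claw":0.07,"translation":[0,0,0],"yaw":0},{"claw":0.078,"translation":[0,0,0],"yaw":0},{"claw":0.083,"translation":[0,0,0],"yaw":0},{"claw":0.083,"translation":[0,0,0],"yaw":0},{"claw":0.083,"translation":[0,0,0],"yaw":0}]'
python3 -m crank '[{"claw":0.083,"translation":[0,0,-0.01],"yaw":0},{"claw":0.083,"translation":[0,0,-0.03],"yaw":0},{"claw":0.083,"translation":[0,0,-0.06],"yaw":0},{"claw":0.083,"translation":[0,0,-0.1],"yaw":0},{"claw":0.083,"translation":[0,0,-0.14],"yaw":0},{"claw":0.083,"translation":[0,0,-0.17],"yaw":0},{"claw":0.083,"translation":[0,0,-0.18],"yaw":0},{"claw":0.083,"translation":[0,0,-0.18],"yaw":0},{"claw":0.083,"translation":[0,0,-0.18],"yaw":0},{"claw":0.083,"translation":[0,0,-0.18],"yaw":0}]'
python3 -c "
from h import *
grab('wrist','pics/w13.png');np.save('w13E.npy',imaging.get_calibration('wrist')['extrinsics'])
grab('side','pics/s13.png');grab('scene','pics/c13.png')
crop('pics/s13.png','pics/s13c.png',230,140,350,270,5)
crop('pics/c13.png','pics/c13c.png',90,160,410,320,2.5)
crop('pics/w13.png','pics/w13c.png',190,105,370,285,4)"
```

```text
clock: 23.03
eef_pos: [0.4769, 0.0372, 0.1113]
orientation: [179.9, -0.4, 144.3]
force: [-0.5, 0.3, -0.3]
opening: 0.0831
clock: 23.87
eef_pos: [0.4775, 0.0362, 0.2901]
orientation: [179.9, -0.5, 144.3]
force: [0.3, -0.2, -0.5]
opening: 0.0829
```

View pics/w13c.png

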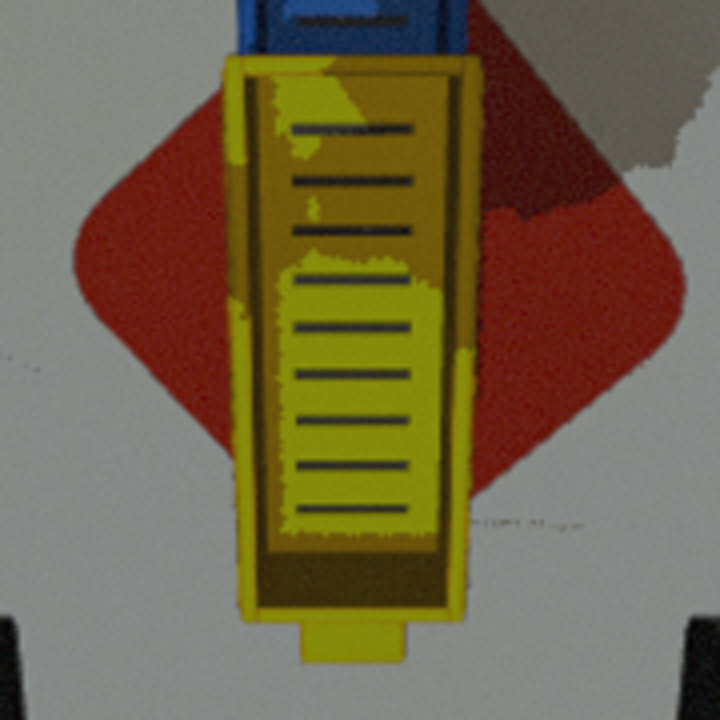

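View pics/s13c.png

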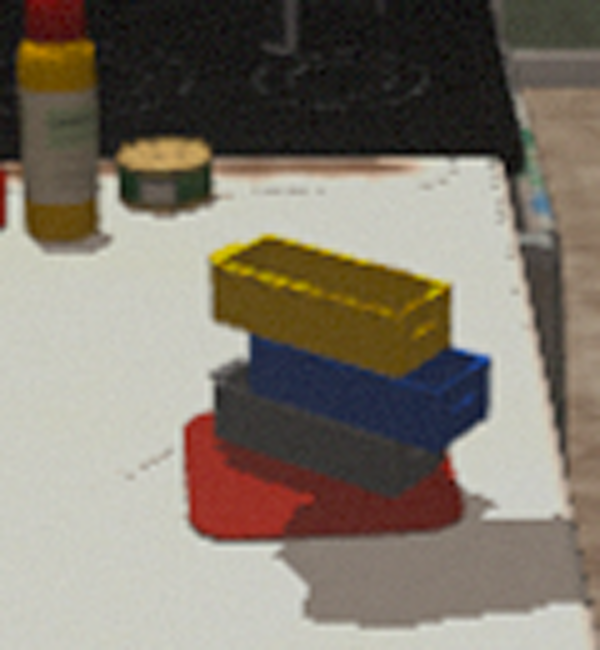

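View pics/c13c.png

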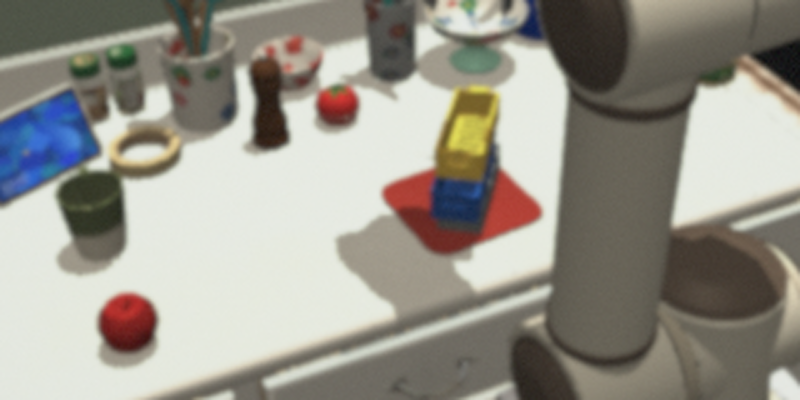

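```bash
python3 -c "
from h import *
c=imaging.get_calibration('wrist'); c8=dict(c,extrinsics=np.load('w13E.npy'))
y=fit(c8,sc([(466,620),(241,620),(482,58),(224,58)],190,105,4),.143)
r=np.radians(-35.8); t=np.array([np.cos(r),np.sin(r)]); n=np.array([-t[1],t[0]])
for nm,q in(('grey',[.4768,.037]),('blue',[.4507,.0571])): print(nm,((y[:2]-q)@t).round(4),((y[:2]-q)@n).round(4))
a=cv2.imread('pics/side0.png').astype(int);b=cv2.imread('pics/s13.png').astype(int)
for nm,(x0,y0,x1,y1) in dict(mug=(205,280,265,335),apple=(305,295,345,335),tin=(250,165,275,182)).items(): print(nm,np.abs(a-b)[y0:y1,x0:x1].mean().round(2))
print(monitor.state()['force'].round(1), ticket.sign_off())"
```

```text
fit [  0.476    0.0393 -35.7401] res px 0.84 len [np.float64(0.1485), np.float64(0.1485), np.float64(0.0623), np.float64(0.0621)]
grey -0.002 0.0014
blue 0.0309 0.0004
mug 4.54
apple 2.66
tin 2.79
the job is handed in; nothing more can be done
[-0.5  0.  -1. ] None
```

The three trays are stacked as asked, and I handed the job in at about 24 s of the 64 s allowed. I set blue on grey first, about 3 cm off away from grey's tab, then yellow on blue, straight above grey. Both were lowered slowly until they made contact (5–6 N) at about the seated height, so the feet should be between the walls.

**Last checks:**
- **Stagger:** blue measured 32–33 mm off grey, and yellow 31 mm back from blue. Yellow is within about 2 mm of straight above grey lengthwise and 1.4 mm sideways, about the accuracy of the measurement. All yaws agree within about 0.1°.
- **Level and in place:** the side and scene views show both trays sitting flat. Grey's near bottom corner is at the same pixel as at the start.
- **Mug, apple and tin:** all three look where they were. The start-to-end picture difference was slightly higher around the mug (4.5, against 2.7 and 2.8); I put that down to noise or shadow, and did not check it further.

**One slip:** early on, joint 6 hit its range limit and tilted the tool by 1.8°. I brought that down to about 0.2° before gripping anything.

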